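# Put the pepper mill and the bottle up on the narrow spice ledge

### The job

Put the wooden pepper mill and the white-capped bottle up on the narrow raised wooden spice ledge, one on each side of the spice jar that already stands there, whichever way round you like. Set each down without banging it, upright and near the middle of the board's depth so that it stands securely, clear of the board's ends. Keep both from tipping over, and leave the spice jar and the salt shaker standing where they are.

Things in the scene. Friction and masses are not known exactly. Their poses are not given: they have to be found in the camera images.
- ledge: narrow raised shelf of light wood, fixed to the worktop: a board 78 mm deep (its x axis), 380 mm long (its y axis), 16 mm thick, on two end panels; flat top without rims, 100 mm above the worktop. Origin under its middle at worktop height, z up. Turned up to 17 degrees either way. Wall cabinets overhang the worktop's rear right.
- mill: wooden pepper mill, upright, round, 170 mm tall: foot 58 mm across, waisted body, round head about 50 mm across at 123 to 159 mm with its widest part about 140 mm above the foot, a 12 mm knob on top; 0.18 kg. Origin at the centre of its foot, z up along its axis; it stands on the worktop to the robot's right.
- bottle: small clear bottle with a dark label and a white cap, upright, round, 46 mm across, 155 mm tall, cap 41 mm across from 124 to 155 mm; 0.16 kg. Origin at the centre of its foot, z up; it stands on the worktop to the robot's right.
- jar: spice jar with a red cap, round, 44 mm across, 105 mm tall, loose, standing on the ledge near the middle of its length. Origin at the centre of its foot, z up. Leave it there.
- salt: salt shaker, round, 44 mm across, 90 mm tall, loose, standing on the worktop to the robot's right, behind the mill and bottle. Origin at the centre of its foot, z up. Leave it there.
Things that resemble listed ones, but are neither listed nor needed, are in the scene too. What is shaped like the bottle but blue is not meant.

How it is judged:
By the outcome, as a careful person would: the job done as asked, in the order asked, and still so for the second after the job is handed in, with the robot touching nothing.
It also fails if it takes over 56 s, if anything falls off the work surface, if the arm or the gripper's body presses on something with over 40 N, if the wrist force passes 120 N, or if a joint passes its speed limit or range.

### The arm

A 6-joint arm with a two-finger parallel gripper is mounted at the origin on a cart in front of the work surface, level with it; the furniture and walls round the work are solid. World frame = base frame: x ahead of the robot, y to its left, z up, the work surface at z = 0. Lengths are in mm, angles in rad, forces in N, time in s.
With the tool pointing down it reaches from about 275 to 750 mm from the base axis. Payload 10.2 kg.
Tool frame: the origin (TCP) lies on the centre line of the jaws, within the pads' length; the fingertips stand bot.tcp_to_tips ahead of it and the grasp point (between the pads) lies 2 mm behind it (bot.tcp_to_tips is the distance from the TCP to the fingertips, in mm); z points along the fingers, y is the line along which they close (so a half turn about z gives the same grasp; the last joint's range is limited). The gripper opens to 88 mm and grips with 3 to 60 N. Pads are 18 mm wide; open, the fingers measure 123 mm over their backs; the gripper's body (75 mm by 187 mm) begins 45 mm behind the grasp point.
Start: joints at [-1.458, 0.313, 1.498, -0, 1.331, -0.223], TCP at [172.988, -495.688, 255.72] pointing down, gripper open.
Joint ranges: [-2.94, 2.94], [-0.97, 2.17], [0.19, 2.56], [-1.23, 4.37], [0.02, 3.11], [-2.88, 2.88]. Speed limits (rad/s): [2.39, 2.39, 3.01, 3.14, 3.14, 3.14].

### API

Orientations are given as a 3x3 rotation matrix whose columns are the frame's x, y, z axes.
In Python, from plant import sense, cams, sign_off, bot gives the robot as it stands. The module is installed in compiled form; this text tells all that it offers.
- The arm moves only by the shell command python3 -m handwheel 'ROWS' [OPENING]. ROWS is text: rows parted by semicolons, each of 4 numbers parted by spaces: the shift along the tool's x, y, z in units of 50 mm (1.0 is 50 mm), then the turn about the tool's z in units of 5 degrees (1.0 is 5 degrees). In form: x y z twist; .... A call has 1 to 8 rows; each row shifts and turns the commanded pose from where the row before left it, along the tool's axes as they then stand; what a row does not reach is not made up. A row lasts 1/10 s, in which the tool goes at most 50 mm and 8.59 degrees, less where a joint would pass 70% of its speed; a pose out of reach is approached as far as the arm can. A call is refused whole if a number of a shift passes 1 or a number of a turn 1, either way. A call with a gripper value outside its range is refused whole. OPENING is the closure, from 0 (fully open) to 1 (shut), set as the call begins (- or left out, the last holds). The fingers move at their own pace and stop on an object; the grip force is fixed at half the most. Time passes only in rows, so rows that do not move let the fingers close. It gives the time, the measured TCP pose, the force, the opening and the grip force at its end, in the units of the state.
- sense(): the state, without advancing time (a new reading comes with each control period).
- cams.snapshot(name): name is "scene" or "top"; returns (picture, depth): 420x560x3 uint8, red, green, blue; 420x560 float32, mm along the optical axis (not along the pixel's ray), 0 where there is no reading.
- cams.camera_params(name): a dict with "K" (3x3 intrinsics, pixels), "k1" (the pictures are not rectified: a ray, as slopes to the right and down, at radius r is drawn at 1 + k1 r^2 times it, then the intrinsics apply), "world_from_camera" (4x4, takes a point from camera to world coordinates). Camera axes: x right, y up, looking along -z (the intrinsics and any distortion apply to the point x, -y, -z); pixel columns grow to the right and rows downward; lengths in mm; the calibration is good to about 2 mm. A picture is of the moment at which its call begins. camera_params takes no time and is no camera call.
- sign_off(): hands the job in; it is judged then, once.
The state is a dict: "t": time; "joint_positions": joint angles; "dq": joint speeds; "tau": joint torques, N m; "tcp_pos": TCP position; "tcp_rot": TCP orientation; "contact_force": force on the tool from outside, world axes, zero at the start; "moment": the same for the moment, N m; "width": finger opening in mm; "finger_force": force on a finger pad.
Only numpy, scipy, OpenCV 4.12 (cv2) and the standard library are available. Lean on these libraries where they do the work, as an engineer would, in place of code of your own. Each camera call takes 0.05 s, during which the arm holds its last target. There are 200 camera calls.

## Working session

There is one attempt and no reset: what is moved stays moved. The work goes in short steps, Python scripts to look and compute and a shell command to move; the robot and the scene stay as the last step left them, time stands still between calls to the robot, and variables do not carry over. Pictures are saved under pics/ and viewed, at most 10 in all, crops included, and the job is handed in when it is done.

```bash
mkdir -p pics
cat > h.py <<'E'
import numpy as np, cv2
from plant import sense, cams, bot
def par(n):
    p=cams.camera_params(n); return np.array(p["K"]),p["k1"],np.array(p["world_from_camera"])
def rays(n,uv):
    K,k1,T=par(n); uv=np.asarray(uv,float).reshape(-1,2)
    d=np.c_[(uv[:,0]-K[0,2])/K[0,0],(uv[:,1]-K[1,2])/K[1,1]]; s=d.copy()
    for _ in range(20): s=d/(1+k1*(s**2).sum(1,keepdims=True))
    return T[:3,3],np.c_[s[:,0],-s[:,1],-np.ones(len(s))],T
def plane(n,uv,z):
    o,d,T=rays(n,uv); w=d@T[:3,:3].T; return o+w*((z-o[2])/w[:,2])[:,None]
def deproj(n,uv,dep):
    o,d,T=rays(n,uv); return o+(d*np.asarray(dep).reshape(-1,1))@T[:3,:3].T
E
python3 - <<'E'
from h import *
for n in("scene","top"):
    im,d=cams.snapshot(n); cv2.imwrite(f"pics/{n}0.png",im[:,:,::-1]); np.save(n+"0.npy",d); np.save(n+"0i.npy",im); print(n,*[np.round(a,3).tolist() for a in par(n)])
s=sense(); print({k:np.round(v,3).tolist() for k,v in s.items()},bot.tcp_to_tips)
E
```

```text
scene [[410.099, 0.0, 276.235], [0.0, 410.099, 211.223], [0.0, 0.0, 1.0]] 0.02 [[-0.472, 0.48, -0.74, -254.994], [-0.881, -0.247, 0.402, 306.475], [0.01, 0.842, 0.539, 637.906], [0.0, 0.0, 0.0, 1.0]]
top [[455.702, 0.0, 280.431], [0.0, 455.702, 208.203], [0.0, 0.0, 1.0]] -0.156 [[-0.01, 0.99, -0.144, 335.013], [-0.999, -0.005, 0.034, -84.668], [0.033, 0.144, 0.989, 1003.672], [0.0, 0.0, 0.0, 1.0]]
{'t': 0.1, 'joint_positions': [-1.458, 0.313, 1.498, 0.0, 1.331, -0.223], 'dq': [-0.0, -0.002, -0.001, -0.002, 0.001, 0.001], 'tau': [0.002, -40.282, -25.265, 0.07, 0.034, -0.0], 'tcp_pos': [172.988, -495.479, 255.228], 'tcp_rot': [[0.944, 0.33, -0.0], [0.33, -0.944, 0.001], [0.0, -0.001, -1.0]], 'contact_force': [-0.283, 0.559, -0.744], 'moment': [0.003, 0.005, 0.034], 'finger_force': 0.0, 'width': 87.981} 17.0
```

View pics/scene0.png

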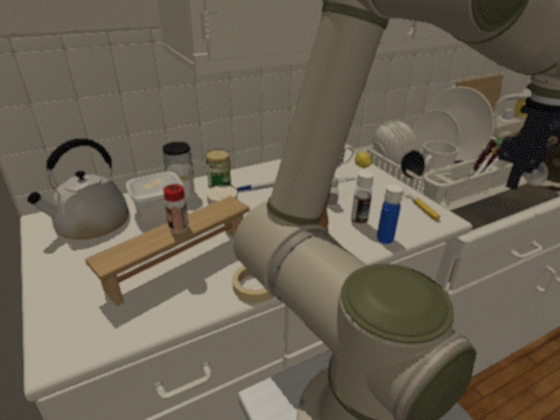

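View pics/top0.png

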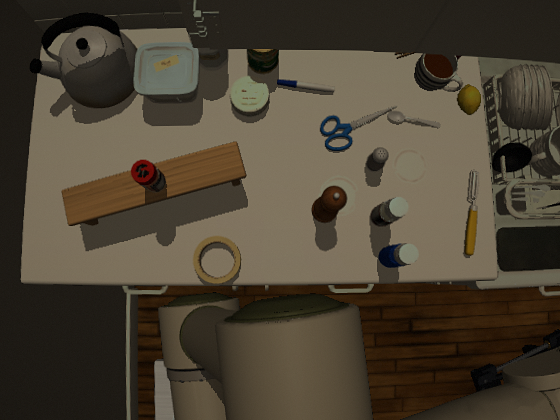

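The scene picture shows the ledge at (95–250, 205–265) with the red-capped jar at (176,210). The bottle with the dark label is at (363,200), the blue look-alike at (389,215), and the mill is mostly hidden behind the arm at (322,215). The top picture shows the ledge at (63–245, 145–220), jar (145,172), mill head (334,197), bottle cap (396,208), blue bottle (400,255) and salt (377,158).

Candidates in the top view: for the bottle, (392,210) with a clear body and dark label, or (400,255), which is blue and so not meant. For the mill, only the brown one at (330,203). The salt at (377,158) is not to be moved.

Run:
```python
from h import *
im=np.load("top0i.npy"); d=np.load("top0.npy"); cv2.imwrite("pics/crop.png",cv2.resize(im[130:280,280:440,::-1],None,fx=4,fy=4,interpolation=cv2.INTER_CUBIC))
v,u=np.mgrid[:420,:560]; P=deproj("top",np.c_[u.ravel(),v.ravel()],d.ravel()).reshape(420,560,3); P[d==0]=np.nan
Z=P[...,2]
def box(name,a,b,c,e,lo,hi):
    m=np.zeros_like(Z,bool); m[b:e,a:c]=1; m&=(Z>lo)&(Z<hi)
    q=P[m]; 
    (x,y),r=cv2.minEnclosingCircle(q[:,:2].astype(np.float32)); print(name,len(q),"med",np.median(q,0).round(1),"circ",round(x,1),round(y,1),round(r,1),"mean",q.mean(0).round(1)); return q
q=box("ledge",50,130,255,235,90,110); R=cv2.minAreaRect(q[:,:2].astype(np.float32)); print(R, cv2.boxPoints(R).round(1).tolist())
box("jarcap",125,150,170,195,195,215)
box("millknob",305,175,360,225,162,185); box("millhead",305,175,360,225,130,185)
box("botcap",365,190,415,230,148,165)
box("blue",375,235,425,275,148,165)
box("salt",360,140,395,180,70,110)
print("table z",np.nanmedian(Z[90:130,60:110]),Z[100:270,255:300].mean(), "disc",P[183,347],P[165,410],P[260,240])
print("cabinet",np.nanmin(Z[:40,230:540]),np.nanmedian(Z[:30,230:540]), P[40,420],P[45,240],P[40,300])
```

```text
ledge 6271 med [516.5 128.9 100. ] circ 520.1 145.9 192.6 mean [518.2 142.1  99.9]
((520.7381591796875, 146.37667846679688), (81.30496978759766, 379.5135498046875), 15.375311851501465) [[431.20001220703125, 318.6000061035156], [531.9000244140625, -47.400001525878906], [610.2000122070312, -25.799999237060547], [509.6000061035156, 340.1000061035156]]
jarcap 466 med [519.5 134.8 205.3] circ 520.5 135.8 22.4 mean [519.4 135.  204.9]
millknob 33 med [ 480.5 -218.1  168.7] circ 480.6 -218.6 6.1 mean [ 480.6 -218.5  168.6]
millhead 520 med [ 477.  -215.7  153.1] circ 480.0 -218.6 25.1 mean [ 477.7 -216.5  152.8]
botcap 324 med [ 459.5 -338.9  154.8] circ 460.2 -340.3 19.8 mean [ 459.8 -339.2  154.6]
blue 349 med [ 370.6 -355.1  155. ] circ 370.3 -355.9 20.8 mean [ 370.2 -355.1  155. ]
salt 214 med [ 580.7 -326.8   85.5] circ 583.4 -329.3 17.7 mean [ 581.3 -327.4   84.6]
table z 1.1438490422238488 nan disc [ 5.37543439e+02 -2.70524412e+02  3.06474582e-01] [ 5.80258174e+02 -4.20285672e+02 -3.99182023e-01] [365.80163595 -30.58779243  22.23815891]
cabinet 456.3718273484976 525.6407058197219 [ 644.46861637 -295.43379006  454.59251594] [638.78199621 -51.84068838 440.79266228] [ 638.41407385 -131.5508672   455.77909621]
```

View pics/crop.png

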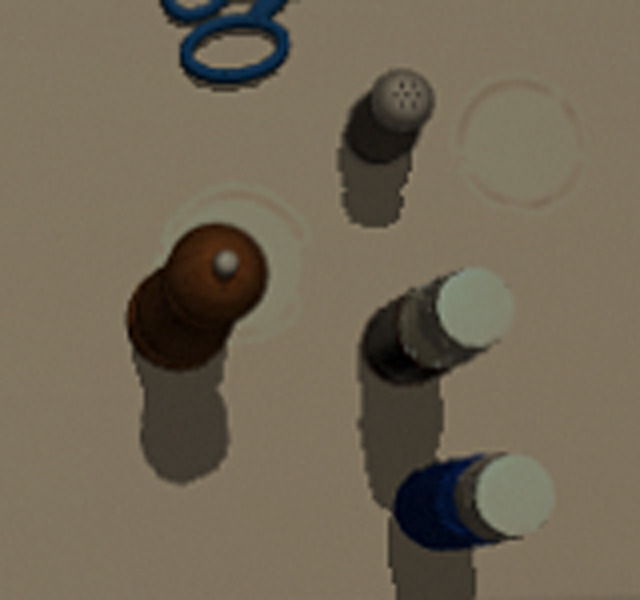

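The crop shows the brown mill at (215,265) with its knob at (226,262). The white-capped bottle with the dark label is at (440,320), the blue look-alike at (480,500) and the salt at (400,100). So I'll take the brown mill and the upper, dark-label bottle. The mill goes on the ledge's left side, carried round the front, and the bottle goes on the right.

```bash
cat >> h.py <<'E'
def loc(y,x=0.): # ledge local -> world xy
    a=np.radians(15.4); return np.array([520.7,146.4])+x*np.array([np.cos(a),np.sin(a)])+y*np.array([-np.sin(a),np.cos(a)])
def go(x,y,z):
    s=sense(); R=np.array(s["tcp_rot"]); d=(R.T@(np.array([x,y,z])-s["tcp_pos"]))/50
    print("t",round(s["t"],2),"pos",np.round(s["tcp_pos"],1),"xang",np.degrees(np.arctan2(R[1,0],R[0,0])).round(2),"units",d.round(3),"w",round(s["width"],1),"F",np.round(s["contact_force"],1),"ff",round(s["finger_force"],1))
E
python3 -m handwheel '0 0 0 0.4; 0 0 0 0.4; 0.7 -0.35 0 0; 0.7 -0.35 0 0; 0.7 -0.35 0 0; 0.7 -0.35 0 0; 0.7 -0.35 0 0; 0.7 -0.35 0 0' 0
python3 -c "
from h import *
go(480.3,-218.6,255)"
```

```text
t: 0.9
tcp_pos: [348.9, -337.8, 255.5]
tcp_rot: [[0.965, 0.263, -0.0], [0.263, -0.965, 0.0], [-0.0, -0.0, -1.0]]
contact_force: [0.2, -0.5, -0.6]
width: 88.1
finger_force: 0.0
t 0.9 pos [ 348.9 -337.8  255.5] xang 15.23 units [ 3.162 -1.611  0.011] w 88.1 F [ 0.2 -0.5 -0.6] ff 0.0
```

```bash
python3 -m handwheel '0.6 -0.3 0 0; 0.6 -0.3 0 0; 0.6 -0.3 0 0; 0.6 -0.3 0 0; 0.6 -0.3 0 0; 0.16 -0.11 0 0; 0 0 0 0' 0
python3 -c "
from h import *
go(480.3,-218.6,138)"
```

```text
t: 1.6
tcp_pos: [479.5, -219.3, 255.4]
tcp_rot: [[0.964, 0.265, -0.001], [0.265, -0.964, 0.0], [-0.001, -0.001, -1.0]]
contact_force: [-0.6, 0.2, 0.1]
width: 87.9
finger_force: 0.0
t 1.6 pos [ 479.5 -219.3  255.4] xang 15.35 units [ 0.02  -0.008  2.347] w 87.9 F [-0.6  0.2  0.1] ff 0.0
```

```bash
python3 -m handwheel '0.02 -0.01 0.5 0; 0 0 0.5 0; 0 0 0.5 0; 0 0 0.4 0; 0 0 0.3 0; 0 0 0.15 0; 0 0 0 0' 0
python3 -m handwheel '0 0 0 0; 0 0 0 0; 0 0 0 0; 0 0 0 0; 0 0 0 0; 0 0 0 0; 0 0 0 0; 0 0 0 0' 1
python3 -c "
from h import *
go(480.3,-218.6,138)"
```

```text
t: 2.3
tcp_pos: [479.3, -219.8, 137.6]
tcp_rot: [[0.965, 0.262, -0.001], [0.262, -0.965, 0.001], [-0.001, -0.001, -1.0]]
contact_force: [0.8, -0.3, -0.4]
width: 88.1
finger_force: 0.0
t: 3.1
tcp_pos: [480.2, -219.2, 138.4]
tcp_rot: [[0.965, 0.263, 0.0], [0.263, -0.965, -0.0], [0.0, 0.0, -1.0]]
contact_force: [-0.8, 1.0, 2.2]
width: 47.3
finger_force: 29.6
t 3.1 pos [ 480.2 -219.2  138.4] xang 15.24 units [ 0.005 -0.012  0.007] w 47.3 F [-0.8  1.   2.2] ff 29.6
```

```bash
python3 -m handwheel '0 0 -0.1 0; 0 0 -0.2 0; 0 0 -0.4 0; 0 0 -0.6 0; 0 0 -0.6 0; 0 0 -0.5 0; 0 0 -0.3 0; 0 0 -0.1 0' 1
python3 -c "
from h import *
print(loc(95),loc(95,-100)); go(390,-20,278); go(*loc(95,-110),278)"
```

```text
t: 3.9
tcp_pos: [480.4, -219.4, 280.4]
tcp_rot: [[0.965, 0.263, 0.003], [0.263, -0.965, -0.002], [0.002, 0.003, -1.0]]
contact_force: [0.4, -0.3, -1.1]
width: 47.1
finger_force: 29.8
[495.47216884 237.9890634 ] [399.06262842 211.43345165]
t 3.9 pos [ 480.4 -219.4  280.4] xang 15.24 units [-0.695 -4.323  0.035] w 47.1 F [ 0.4 -0.3 -1.1] ff 29.8
t 3.9 pos [ 480.4 -219.4  280.4] xang 15.24 units [ 0.496 -8.741  0.026] w 47.1 F [ 0.4 -0.3 -1.1] ff 29.8
```

```bash
python3 -m handwheel '0 -0.2 0 0; 0 -0.4 0 0; 0 -0.6 0 0; 0 -0.7 0 0; 0 -0.7 0 0; 0 -0.7 0 0; 0 -0.7 0 0; 0 -0.7 0 0' 1
python3 -m handwheel '0 -0.7 0 0; 0 -0.7 0 0; 0 -0.7 0 0; 0.1 -0.6 0 0; 0.1 -0.5 0 0; 0.1 -0.4 0 0; 0.1 -0.3 0 0; 0.1 -0.1 0 0' 1
python3 -c "
from h import *
go(*loc(95),278); cams.snapshot('top')"
```

```text
t: 4.7
tcp_pos: [416.9, 9.3, 277.3]
tcp_rot: [[0.965, 0.263, -0.002], [0.263, -0.965, 0.001], [-0.002, -0.001, -1.0]]
contact_force: [0.3, 0.8, -1.3]
width: 47.0
finger_force: 29.8
t: 5.5
tcp_pos: [388.8, 208.2, 277.4]
tcp_rot: [[0.964, 0.265, -0.002], [0.265, -0.964, -0.0], [-0.002, -0.0, -1.0]]
contact_force: [-0.1, 0.3, -0.7]
width: 46.9
finger_force: 29.8
t 5.5 pos [388.8 208.2 277.4] xang 15.35 units [ 2.214 -0.009 -0.017] w 46.9 F [-0.1  0.3 -0.7] ff 29.8
```

```bash
python3 -m handwheel '0.2 0 0 0; 0.4 0 0 0; 0.5 0 0 0; 0.5 0 0 0; 0.4 0 0 0; 0.21 0 0 0; 0 0 0 0; 0 0 0 0' 1
python3 -m handwheel '0 0 0.1 0; 0 0 0.2 0; 0 0 0.2 0; 0 0 0.1 0; 0 0 0.05 0; 0 0 0 0; 0 0 0 0' 1
python3 -c "
from h import *
go(*loc(95),238.4)
for n in('scene','top'):
    im,d=cams.snapshot(n); cv2.imwrite(f'pics/{n}1.png',im[:,:,::-1])"
```

```text
t: 6.35
tcp_pos: [496.5, 235.4, 277.8]
tcp_rot: [[0.965, 0.262, -0.001], [0.262, -0.965, -0.0], [-0.001, 0.0, -1.0]]
contact_force: [0.1, -0.1, -1.5]
width: 47.1
finger_force: 29.9
t: 7.05
tcp_pos: [496.6, 236.1, 246.0]
tcp_rot: [[0.965, 0.263, 0.001], [0.263, -0.965, 0.0], [0.001, 0.0, -1.0]]
contact_force: [0.7, 0.2, -1.3]
width: 47.0
finger_force: 29.9
t 7.05 pos [496.6 236.1 246. ] xang 15.24 units [-0.013 -0.042  0.152] w 47.0 F [ 0.7  0.2 -1.3] ff 29.9
```

View pics/scene1.png

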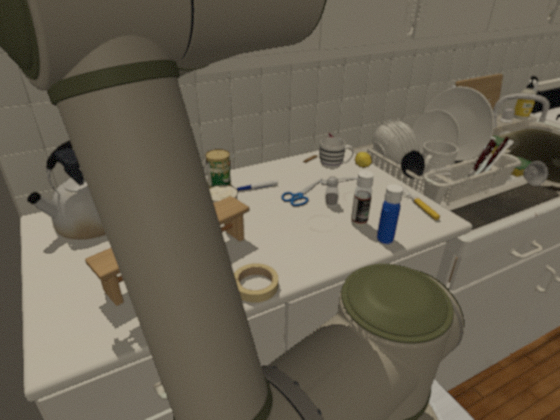

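The arm hides the mill and jar here. The bottle (362,205), salt (332,190) and blue bottle (389,215) are untouched. I'll feel the rest of the way down.

```bash
python3 -m handwheel '0 0 0.05 0; 0 0 0.04 0; 0 0 0.02 0; 0 0 0.02 0; 0 0 0 0' 1
python3 -m handwheel '0 0 0.02 0; 0 0 0 0' 1; python3 -c "
from h import *
go(*loc(95),238.4)"
```

```text
t: 7.65
tcp_pos: [496.5, 236.1, 239.1]
tcp_rot: [[0.965, 0.263, -0.0], [0.263, -0.965, -0.0], [-0.0, 0.0, -1.0]]
contact_force: [-0.2, -0.2, -1.1]
width: 46.9
finger_force: 29.9
t: 7.85
tcp_pos: [496.6, 236.1, 238.4]
tcp_rot: [[0.965, 0.263, 0.001], [0.263, -0.965, 0.0], [0.001, 0.0, -1.0]]
contact_force: [-0.3, 0.1, -0.1]
width: 47.1
finger_force: 29.9
t 7.85 pos [496.6 236.1 238.4] xang 15.24 units [-0.012 -0.042  0.   ] w 47.1 F [-0.3  0.1 -0.1] ff 29.9
```

```bash
python3 -m handwheel '0 0 0.02 0; 0 0 0 0; 0 0 0 0' 1
```

```text
t: 8.15
tcp_pos: [496.9, 236.3, 238.3]
tcp_rot: [[0.965, 0.263, 0.002], [0.263, -0.965, 0.001], [0.002, -0.0, -1.0]]
contact_force: [0.3, 1.0, 6.1]
width: 46.7
finger_force: 29.7
```

Contact: about 7 N more than the free-hanging reading. Releasing and rising.

```bash
python3 -m handwheel '0 0 0 0; 0 0 0 0; 0 0 0 0; 0 0 0 0; 0 0 0 0; 0 0 0 0; 0 0 0 0' 0.1
python3 -m handwheel '0 0 -0.1 0; 0 0 -0.2 0; 0 0 -0.3 0; 0 0 -0.3 0; 0 0 -0.3 0; 0 0 -0.2 0; 0 0 0 0' 0
python3 -c "
from h import *
go(460.2,-340,300)"
```

```text
t: 8.85
tcp_pos: [496.5, 236.1, 237.2]
tcp_rot: [[0.965, 0.263, 0.0], [0.263, -0.965, 0.0], [0.0, 0.0, -1.0]]
contact_force: [0.4, -1.0, 0.4]
width: 79.5
finger_force: 0.0
t: 9.55
tcp_pos: [496.9, 236.2, 308.9]
tcp_rot: [[0.965, 0.263, 0.003], [0.263, -0.965, 0.001], [0.003, 0.0, -1.0]]
contact_force: [-0.5, 0.2, 0.8]
width: 87.9
finger_force: 0.0
t 9.55 pos [496.9 236.2 308.9] xang 15.24 units [-3.738 10.926  0.167] w 87.9 F [-0.5  0.2  0.8] ff 0.0
```

```bash
python3 -m handwheel '-0.3 0.4 0 0; -0.4 0.7 0 0; -0.4 0.75 0 0; -0.3 0.75 0 0; -0.3 0.75 0 0; -0.3 0.75 0 0; -0.3 0.75 0 0; -0.3 0.75 0 0' 0
python3 -m handwheel '-0.3 0.75 0.1 0; -0.3 0.75 0.2 0; -0.3 0.75 0.2 0; -0.2 0.75 0.2 0; 0 0.75 0.2 0; 0 0.75 0.1 0; 0 0.5 0 0; 0 0 0 0' 0
python3 - <<'E'
from h import *
go(460.2,-340,255)
im,d=cams.snapshot("top"); cv2.imwrite("pics/top2.png",im[:,:,::-1])
v,u=np.mgrid[:420,:560]; P=deproj("top",np.c_[u.ravel(),v.ravel()],d.ravel()).reshape(420,560,3)
Z=P[...,2]
for n,a,b,c,e,lo,hi in [("jar",120,145,180,200,195,215),("mill",60,100,125,230,220,280),("knob",60,100,125,230,262,280),("bot",365,190,415,230,148,165),("salt",360,140,395,180,70,110)]:
    q=P[b:e,a:c][(Z[b:e,a:c]>lo)&(Z[b:e,a:c]<hi)]
    if len(q): print(n,len(q),[np.round(t,1) for t in cv2.minEnclosingCircle(q[:,:2].astype(np.float32))],q[:,2].max())
E
```

```text
t: 10.35
tcp_pos: [444.0, -69.7, 306.8]
tcp_rot: [[0.965, 0.263, -0.001], [0.263, -0.965, 0.0], [-0.0, -0.0, -1.0]]
contact_force: [0.7, -0.8, 0.3]
width: 88.2
finger_force: 0.0
t: 11.15
tcp_pos: [457.1, -326.0, 255.7]
tcp_rot: [[0.965, 0.261, -0.001], [0.261, -0.965, 0.001], [-0.001, -0.001, -1.0]]
contact_force: [-0.3, 0.0, -0.3]
width: 87.9
finger_force: 0.0
t 11.15 pos [ 457.1 -326.   255.7] xang 15.1 units [-0.014  0.285  0.014] w 87.9 F [-0.3  0.  -0.3] ff 0.0
jar 469 [array([519.9, 136.1]), np.float64(22.6)] 209.44250466595975
mill 696 [array([497.2, 236.8]), np.float64(25.1)] 271.3169208583223
knob 41 [array([497.3, 235.6]), np.float64(5.7)] 271.3169208583223
salt 218 [array([ 583.3, -329.4]), np.float64(17.8)] 91.97654234995309
```

View pics/top2.png

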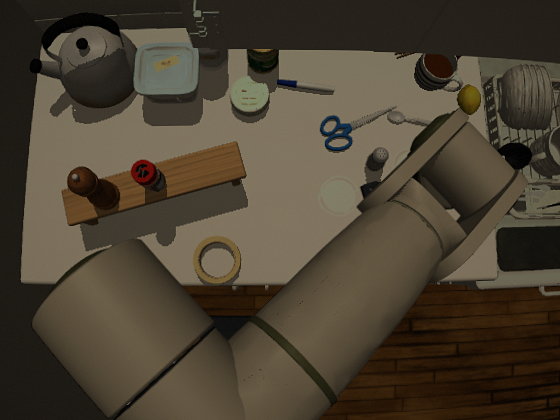

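The top view shows the mill upright on the ledge at (83,182), beside the jar, which hasn't moved (143,172). The salt at (377,157) hasn't moved either. The mill stands within about 1 mm of the board's middle. Bottle next.

```bash
python3 -m handwheel '0 0.2 0 0; 0 0.08 0 0; 0 0 0.5 0; 0 0 0.5 0; 0 0 0.3 0; 0 0 0 0' 0
python3 -c "
from h import *
go(460.2,-340,138)"
```

```text
t: 11.8
tcp_pos: [460.5, -336.4, 190.6]
tcp_rot: [[0.965, 0.263, -0.002], [0.263, -0.965, 0.003], [-0.002, -0.003, -1.0]]
contact_force: [0.2, 0.3, -0.7]
width: 88.3
finger_force: 0.0
t 11.8 pos [ 460.5 -336.4  190.6] xang 15.27 units [-0.024  0.07   1.052] w 88.3 F [ 0.2  0.3 -0.7] ff 0.0
```

```bash
python3 -m handwheel '-0.02 0.07 0.1 0; 0 0 0.4 0; 0 0 0.3 0; 0 0 0.2 0; 0 0 0.05 0; 0 0 0 0' 0
python3 -m handwheel '0 0 0 0; 0 0 0 0; 0 0 0 0; 0 0 0 0; 0 0 0 0; 0 0 0 0; 0 0 0 0; 0 0 0 0' 1
python3 -m handwheel '0 0 -0.1 0; 0 0 -0.2 0; 0 0 -0.4 0; 0 0 -0.6 0; 0 0 -0.6 0; 0 0 -0.6 0; 0 0 -0.3 0; 0 0 -0.1 0' 1
python3 -c "
from h import *
go(*loc(-105),280); go(*loc(-105,-60),280)"
```

```text
t: 12.4
tcp_pos: [461.2, -341.3, 140.2]
tcp_rot: [[0.965, 0.263, 0.0], [0.263, -0.965, -0.001], [0.0, 0.001, -1.0]]
contact_force: [0.2, -0.2, -0.7]
width: 88.3
finger_force: 0.0
t: 13.2
tcp_pos: [461.0, -341.1, 139.8]
tcp_rot: [[0.965, 0.263, 0.0], [0.263, -0.965, -0.0], [0.0, 0.0, -1.0]]
contact_force: [0.9, 0.5, 0.3]
width: 40.1
finger_force: 30.0
t: 14.0
tcp_pos: [461.2, -341.3, 287.2]
tcp_rot: [[0.965, 0.263, 0.002], [0.263, -0.965, -0.003], [0.002, 0.003, -1.0]]
contact_force: [0.1, 0.3, -1.7]
width: 40.4
finger_force: 30.0
t 14.0 pos [ 461.2 -341.3  287.2] xang 15.24 units [ 3.718 -6.998  0.127] w 40.4 F [ 0.1  0.3 -1.7] ff 30.0
t 14.0 pos [ 461.2 -341.3  287.2] xang 15.24 units [ 2.518 -6.994  0.125] w 40.4 F [ 0.1  0.3 -1.7] ff 30.0
```

```bash
python3 -m handwheel '0 -0.2 0 0; 0.1 -0.4 0 0; 0.2 -0.6 0 0; 0.3 -0.7 0 0; 0.3 -0.7 0 0; 0.3 -0.7 0 0; 0.3 -0.7 0 0; 0.3 -0.7 0 0' 1
python3 -m handwheel '0.3 -0.7 0 0; 0.2 -0.6 0 0; 0.2 -0.5 0 0; 0.1 -0.3 0 0; 0.1 -0.2 0 0; 0 0 0 0' 1
python3 -c "
from h import *
go(*loc(-105),280)"
```

```text
t: 14.8
tcp_pos: [485.2, -88.4, 283.7]
tcp_rot: [[0.965, 0.263, -0.002], [0.263, -0.965, 0.001], [-0.002, -0.001, -1.0]]
contact_force: [0.8, -0.2, -0.9]
width: 40.1
finger_force: 30.0
t: 15.4
tcp_pos: [498.8, 33.1, 284.1]
tcp_rot: [[0.964, 0.264, -0.001], [0.264, -0.964, 0.0], [-0.001, -0.001, -1.0]]
contact_force: [0.0, 0.5, -1.4]
width: 40.5
finger_force: 30.0
t 15.4 pos [498.8  33.1 284.1] xang 15.33 units [1.024 0.031 0.08 ] w 40.5 F [ 0.   0.5 -1.4] ff 30.0
```

Foot contact is expected at TCP z ≈ 239.8.

```bash
python3 -m handwheel '0.1 0 0 0; 0.3 0 0 0; 0.3 0 0 0; 0.2 0.02 0 0; 0.12 0 0 0; 0 0 0 0; 0 0 0 0' 1
python3 -m handwheel '0 0 0.1 0; 0 0 0.2 0; 0 0 0.2 0; 0 0 0.15 0; 0 0 0.1 0; 0 0 0.03 0; 0 0 0 0; 0 0 0 0' 1
python3 -c "
from h import *
go(*loc(-105),239.8)"
```

```text
t: 16.1
tcp_pos: [548.5, 44.2, 284.6]
tcp_rot: [[0.965, 0.262, -0.0], [0.262, -0.965, -0.0], [-0.0, -0.0, -1.0]]
contact_force: [0.4, -0.0, -0.9]
width: 40.2
finger_force: 30.0
t: 16.9
tcp_pos: [548.8, 44.6, 246.0]
tcp_rot: [[0.965, 0.263, 0.001], [0.263, -0.965, -0.0], [0.001, 0.0, -1.0]]
contact_force: [0.1, 0.4, -1.2]
width: 40.4
finger_force: 30.0
t 16.9 pos [548.8  44.6 246. ] xang 15.24 units [-0.002 -0.013  0.125] w 40.4 F [ 0.1  0.4 -1.2] ff 30.0
```

```bash
python3 -m handwheel '0 0 0.05 0; 0 0 0.03 0; 0 0 0.02 0; 0 0 0.01 0; 0 0 0 0' 1
python3 -m handwheel '0 0 0.02 0; 0 0 0 0; 0 0 0 0' 1
```

```text
t: 17.4
tcp_pos: [548.7, 44.6, 240.2]
tcp_rot: [[0.965, 0.263, -0.0], [0.263, -0.965, -0.0], [-0.0, -0.0, -1.0]]
contact_force: [0.3, 0.9, -1.2]
width: 40.0
finger_force: 30.0
t: 17.7
tcp_pos: [548.9, 44.5, 239.7]
tcp_rot: [[0.965, 0.263, 0.001], [0.263, -0.965, -0.0], [0.001, 0.0, -1.0]]
contact_force: [-0.5, 0.6, 4.0]
width: 40.3
finger_force: 30.0
```

Contact (+5 N). Release and rise, then back off clear of everything.

```bash
python3 -m handwheel '0 0 0 0; 0 0 0 0; 0 0 0 0; 0 0 0 0; 0 0 0 0; 0 0 0 0; 0 0 0 0' 0.1
python3 -m handwheel '0 0 -0.1 0; 0 0 -0.2 0; 0 0 -0.3 0; 0 0 -0.3 0; 0 0 -0.2 0; 0 0 -0.1 0; 0 0 0 0' 0.1
python3 -m handwheel '-0.3 0.2 0 0; -0.5 0.4 0 0; -0.5 0.7 0 0; -0.5 0.7 0 0; -0.4 0.7 0 0; -0.4 0.7 0 0; -0.2 0.5 0 0; 0 0 0 0' 0.1
python3 - <<'E'
from h import *
go(460.2,-340,255)
im,d=cams.snapshot("top"); cv2.imwrite("pics/top3.png",im[:,:,::-1])
v,u=np.mgrid[:420,:560]; P=deproj("top",np.c_[u.ravel(),v.ravel()],d.ravel()).reshape(420,560,3)
Z=P[...,2]; print("bottle goal",loc(-105))
for n,a,b,c,e,lo,hi in [("jar",120,145,180,200,195,215),("knob",60,100,125,230,262,280),("bot",180,120,260,220,245,270),("salt",360,140,395,180,70,110)]:
    q=P[b:e,a:c][(Z[b:e,a:c]>lo)&(Z[b:e,a:c]<hi)]
    if len(q): print(n,len(q),[np.round(t,1) for t in cv2.minEnclosingCircle(q[:,:2].astype(np.float32))],q[:,2].max())
E
```

```text
t: 18.4
tcp_pos: [548.7, 44.6, 239.2]
tcp_rot: [[0.965, 0.263, -0.0], [0.263, -0.965, -0.0], [-0.0, 0.0, -1.0]]
contact_force: [0.7, 0.8, -0.2]
width: 79.6
finger_force: 0.0
t: 19.1
tcp_pos: [548.8, 44.6, 299.8]
tcp_rot: [[0.965, 0.263, 0.001], [0.263, -0.965, -0.0], [0.001, 0.0, -1.0]]
contact_force: [0.5, -0.1, -0.4]
width: 79.2
finger_force: 0.0
t: 19.9
tcp_pos: [464.1, -182.9, 298.4]
tcp_rot: [[0.966, 0.259, -0.001], [0.259, -0.966, 0.0], [-0.001, -0.001, -1.0]]
contact_force: [-0.1, 0.8, -0.4]
width: 79.3
finger_force: 0.0
t 19.9 pos [ 464.1 -182.9  298.4] xang 15.02 units [-0.889  3.015  0.867] w 79.3 F [-0.1  0.8 -0.4] ff 0.0
bottle goal [548.58339234  45.16998256]
jar 467 [array([520.5, 135.8]), np.float64(22.2)] 209.68563006429315
knob 41 [array([497.3, 236.1]), np.float64(5.9)] 272.1101377236233
bot 426 [array([549.1,  43.9]), np.float64(20.4)] 259.4689574790036
```

View pics/top3.png

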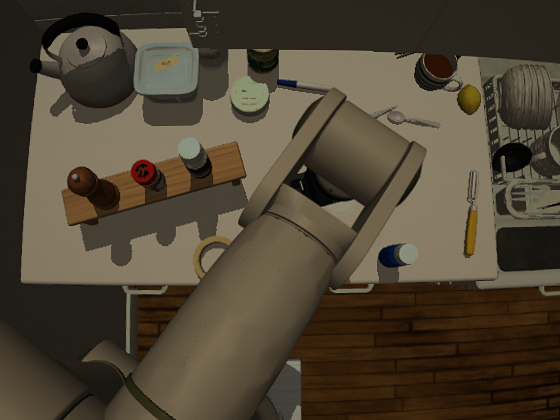

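The top view shows the mill (83,182), jar (143,172) and bottle (191,152) all upright on the board. Each is within about 2 mm of where it should be, and the gripper is clear. The salt is hidden under the arm, but it was unmoved before and nothing has gone near it since. Handing in.

```bash
python3 -m handwheel '0 0 0 0; 0 0 0 0; 0 0 0 0' && python3 -c "
from plant import sign_off
print(sign_off())"
```

```text
t: 20.25
tcp_pos: [465.1, -179.5, 299.2]
tcp_rot: [[0.964, 0.264, 0.0], [0.264, -0.964, 0.0], [0.0, -0.0, -1.0]]
contact_force: [0.3, 0.1, -0.2]
width: 79.1
finger_force: 0.0
the job is handed in; nothing more can be done
None
```

The pepper mill (left) and the white-capped bottle (right) stand upright on the ledge on either side of the jar, which did not move; the salt was unmoved when last seen, before the bottle was lifted, and the job was handed in at about 20 s.

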